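Slide a circuit board along the rail into the test jig and latch it

TASK

Load the green circuit board into the test jig with the fingertips only, never lifting it: push it square against the jig's long rail, then slide it along the rail, keeping it against the rail, until it is fully home in the corner under the clear bridge. Then push the red latch round behind the board so that it cannot slide back out, and leave the other things where they are.

Things in the scene. Friction and masses are not known exactly. Their poses are not given: they have to be found in the camera images.
- jig: Test jig, fixed to the worktop: cream plate 130 (x) by 270 (y) by 10 mm, origin under its centre, z up; jig points are in its frame, in mm. Its top, the bed, is at z = 10. Aluminium rail along y near the far (+x) edge: inner face at x = 45, from y = -131 to 131, top at z = 22. End stop across the rail's +y end: inner face at y = 112, top at z = 26.
- bridge (a point): Centre of the underside of the clear bridge over the corner pocket, at jig (22, 106, 26). The bridge spans y = 82 to 130; its top is at z = 32, the black pin header on it reaches z = 45. Jaw: x = -15 to -3, y = 80 to 130, sloping lead-in from y = 68; it carries its near side (a black terminal box, 24 mm high, stands in front of it), so the pocket is 48 mm wide for the 45 mm board.
- pocket (a point): Point on the bed, at jig (22.5, 81, 10) mm: where the board's origin lies when it is fully home (touching rail and end stop); the board then reaches from y = 50 to 112 and about 30 mm of it stick out of the bridge. Axes as the jig's.
- board: Green circuit board with components on stand-offs, loose, 45 (x) by 62 (y) by 12 mm, about 45 g; acts as a solid block 11 mm high. Origin at the centre of its underside, z up. It starts on the bed, askew by up to about 0.35 rad, off the rail and near the jig's -y end; its long side (y) goes along the rail.
- latch (a joint): Red swing latch, hinge upright at jig (-35, 42.5). 0: open, arm along the jig's -y; grows counter-clockwise from above; 1.571: shut, arm along the jig's +x, 1.5 mm behind the end of a board that is home. Stops at 0 and 1.62; light friction (0.6 N at the post), stays where left. Arm 62 mm long, 12 wide, z = 12 to 20; it cannot shut unless the board is home.
- latch_post (a point): Black upright post near the end of the latch arm, 12 mm in diameter, 50 mm from the hinge axis, from z = 20 to 42 mm above the worktop; this point is on its axis at z = 31 mm. Push it sideways to swing the latch.
- lamp (a point): Obstacle, fixed: the bell of the silver work lamp hangs over the worktop to the right of the jig, about 0.23 m across; this is the middle of its lower rim, 0.50 m above the worktop. The bell spans world x = 0.54 to 0.77, y = -0.24 to -0.01, and is solid: when crossing from the right, pass between it and the robot (hand at x about 0.38).
- toroid: Bystander: green and copper ring choke, 48 mm across, 16 mm high, behind the rail. Origin at its underside.
- relay: Bystander: small orange relay on a black foot, 21 x 28 x 39 mm, behind the rail. Origin at its underside.
- usb_stick: Bystander: purple memory stick, 17 x 54 x 8 mm, in front of the jig. Origin at its underside.
- heat_sink: Bystander: finned aluminium heat sink, 42 x 60 x 26 mm, to the right of the jig. Origin at its underside.
Mind the look-alikes: they are no part of the job. Of the things like the board, leave any that is turquoise; of the rest the smaller one is meant.

How it is judged:
By the outcome, as a careful person would: the job done as asked, in the order asked, and still so for the second after the job is handed in, with the robot touching nothing.
It also fails if it takes over 61 s, if anything falls off the work surface, if the arm or the gripper's body presses on something with over 40 N, if the wrist force passes 120 N, or if a joint passes its speed limit or range.

ROBOT

A 6-joint arm with a two-finger parallel gripper is mounted at the origin on a cart in front of the work surface, level with it; the furniture and walls round the work are solid. World frame = base frame: x ahead of the robot, y to its left, z up, the work surface at z = 0. Lengths are in m, angles in rad, forces in N, time in s.
With the tool pointing down it reaches from about 0.35 to 0.875 m from the base axis. Payload 4.2 kg.
Tool frame: the origin (TCP) lies midway between the tips of the shut fingers; the grasp point (between the pads) lies 19 mm behind it (pinch_z is the distance from the TCP to the grasp point, in m); z points along the fingers, y is the line along which they close (so a half turn about z gives the same grasp; the last joint's range is limited). The gripper opens to 87 mm and grips with 3 to 60 N. Pads are 19 mm wide; open, the fingers measure 117 mm over their backs; the gripper's body (75 mm by 190 mm) begins 51 mm behind the grasp point.
Start: joints at [-0.981, 0.385, 0.008, 0, -1.194, -0.259], TCP at [0.203, -0.591, 0.223] pointing down, gripper open.
Joint ranges: [-3.14, 3.14], [-1.21, 2.06], [-1.07, 1.41], [-3.16, 2.05], [-2.99, -0.16], [-3.1, 3.1]. Speed limits (rad/s): [2.79, 2.79, 3.14, 3.14, 3.14, 3.14].

INTERFACE

Orientations are given as a unit quaternion [w, x, y, z].
In Python, from cell import read_state, capture, camera_model, sign_off, outline_of, spot_point, pinch_z gives the robot as it stands.
- The arm moves only by the tool servo_tool, never from a script. Its arguments are lists of equal length, an entry for each row: "xyz": the shift along the world's x, y, z in mm, a list of three; "twist": the turn, a rotation vector about the world's x, y, z in degrees, a list of three. A call has exactly 8 rows; each row is the pose to reach, as a shift and turn from the pose commanded when the call began; what a row does not reach only later rows make up. A row lasts 1/8 s, in which the tool goes at most 62.5 mm and 10.7 degrees, less where a joint would pass 70% of its speed; a pose out of reach is approached as far as the arm can. A call with a gripper value outside its range is refused whole. "grip" is the opening, from 0 (shut) to 1 (fully open), set as the call begins (left out, the last holds). The fingers move at their own pace and stop on an object; "grip_force" is the grip in N (left out, the last holds). Time passes only in rows, so rows that repeat a pose let the fingers close, or fill a call up. It gives the time, the measured TCP pose, the force, the opening and the grip force at its end, in the units of the state.
- read_state(): the state, without advancing time (a new reading comes with each control period).
- capture(name): name is "side" or "top" or "wrist"; returns the picture (384x512x3 uint8, red, green, blue); there is no depth.
- camera_model(name): a dict with "mtx" (3x3 intrinsics, pixels), "distortion" ([k1, k2, p1, p2, k3] as OpenCV has them; the pictures are not rectified), "world_from_camera" (4x4, takes a point from camera to world coordinates); the wrist camera has in their place "tool_from_camera" (4x4, takes a point from camera to tool coordinates, whose origin is the TCP and whose axes are the flange's). Camera axes: x right, y up, looking along -z (the intrinsics and any distortion apply to the point x, -y, -z); pixel columns grow to the right and rows downward; lengths in m; the calibration is good to about 2 mm. A picture is of the moment at which its call begins: read the wrist's pose just before it. camera_model takes no time and is no camera call.
- sign_off(): hands the job in; it is judged then, once.
Trained networks look in the newest picture that a camera, given by its name, has taken for a name from the list of things; names that differ only in an ending like _2 or _b are one class to them, and where a whole thing is asked for, a point or a joint stands for the part that bears it (a point fixed in the world has none). Each returns a list of dicts, best first, with "confidence" (0 to 1); they miss things now and then, are a little off and sometimes report something else, mostly with a low value. They report only what shows in the picture. A call takes as long as a camera call. They do not tell look-alikes from the thing itself.
- outline_of(camera, query): "pixels" (384x512 bool, what is visible of it) and "rect" ([left, top, width, height] in pixels, round what is visible of it).
- spot_point(camera, query): "at" ([column, row] in pixels: a listed point, or the origin of a listed thing).
The state is a dict: "t": time; "joint_positions": joint angles; "qd": joint speeds; "joint_efforts": joint torques, N m; "tool_pos": TCP position; "eef_rot": TCP orientation; "ft_force": force on the tool from outside, world axes, zero at the start; "moment": the same for the moment, N m; "grip_width": finger opening in m; "grip_force": force on a finger pad.
Only numpy, scipy, OpenCV 4.12 (cv2) and the standard library are available. Lean on these libraries where they do the work, as an engineer would, in place of code of your own. Each camera call takes 0.05 s, during which the arm holds its last target. There are 200 camera calls.

## Working session

There is one attempt and no reset: what is moved stays moved. The work goes in short steps, Python scripts to look and compute and a tool call to move; the robot and the scene stay as the last step left them, time stands still between calls to the robot, and variables do not carry over. Pictures are saved under pics/ and viewed, at most 13 in all, crops included, and the job is handed in when it is done.

Besides the shell and the picture viewer there is one more tool, called after "Request:" as name(argument=value, ...), one argument or row to a line, values as JSON. servo_tool: Moves the arm, as the interface text tells. Its arguments: {"type":"object","properties":{"xyz":{"type":"array"},"twist":{"type":"array"},"grip":{"type":"number"},"grip_force":{"type":"number"}},"required":["xyz","twist"]}

```bash
mkdir -p pics; cat > h.py <<'E'
import numpy as np, cv2
from cell import *
def save(im,n): cv2.imwrite('pics/'+n,im[:,:,::-1])
def wfc(cam):
    m=camera_model(cam)
    if 'world_from_camera' in m: return m,np.array(m['world_from_camera'])
    s=read_state(); w,x,y,z=s['eef_rot']
    from scipy.spatial.transform import Rotation as R
    T=np.eye(4);T[:3,:3]=R.from_quat([x,y,z,w]).as_matrix();T[:3,3]=s['tool_pos']
    return m,T@np.array(m['tool_from_camera'])
def ray(cam,px,z,M=None):
    m,T=M or wfc(cam)
    u=cv2.undistortPoints(np.array(px,float).reshape(-1,1,2),np.array(m['mtx']),np.array(m['distortion'],float)).reshape(-1,2)
    d=np.c_[u[:,0],-u[:,1],-np.ones(len(u))]@T[:3,:3].T
    return T[:3,3]+d*((z-T[2,3])/d[:,2])[:,None]
def proj(cam,P,M=None):
    m,T=M or wfc(cam)
    p=(np.array(P,float).reshape(-1,3)-T[:3,3])@T[:3,:3]
    return cv2.projectPoints(p*[1,-1,-1],np.zeros(3),np.zeros(3),np.array(m['mtx']),np.array(m['distortion'],float))[0].reshape(-1,2)
E
python3 - <<'E'
from h import *
for c in ['top','side']:
    save(capture(c),c+'0.png')
    for q in ['jig','board','latch','toroid','relay','usb_stick','heat_sink']:
        print(c,q,[(np.round(d['confidence'],2),d['rect'],int(d['pixels'].sum())) for d in outline_of(c,q)])
    for q in ['bridge','pocket','latch_post','board','jig']:
        print(c,q,[(np.round(d['confidence'],2),np.round(d['at'])) for d in spot_point(c,q)])
    print(np.round(wfc(c)[1],3))
print(read_state()['t'],read_state()['eef_rot'],pinch_z)
a=cv2.imread('pics/top0.png');
E
```

```text
top jig [(np.float64(0.61), [198.2, 189.2, 80.0, 47.3], 2558)]
top board [(np.float64(0.62), [252.9, 205.5, 17.3, 16.1], 195), (np.float64(0.62), [158.2, 214.5, 23.9, 30.3], 448), (np.float64(0.49), [283.3, 248.4, 14.9, 18.5], 229)]
top latch [(np.float64(0.38), [221.0, 215.1, 26.0, 13.8], 90)]
top toroid [(np.float64(0.53), [228.1, 176.5, 12.2, 14.2], 145), (np.float64(0.25), [199.1, 189.2, 75.7, 46.5], 2546)]
top relay []
top usb_stick [(np.float64(0.39), [207.5, 243.1, 19.1, 2.4], 61)]
top heat_sink [(np.float64(0.76), [310.6, 214.9, 20.2, 19.4], 216)]
top bridge [(np.float64(0.74), array([204., 214.]))]
top pocket [(np.float64(0.59), array([212., 213.]))]
top latch_post [(np.float64(0.44), array([238., 216.]))]
top board [(np.float64(0.57), array([292., 257.])), (np.float64(0.55), array([169., 225.])), (np.float64(0.54), array([263., 211.]))]
top jig [(np.float64(0.76), array([238., 214.]))]
[[ 0.017  0.983 -0.184  0.327]
 [-1.     0.02   0.014  0.074]
 [ 0.018  0.184  0.983  1.71 ]
 [ 0.     0.     0.     1.   ]]
side jig [(np.float64(0.91), [214.3, 239.0, 67.7, 78.2], 3180)]
si
[... 341 characters left out ...]
64), [272.6, 300.7, 10.9, 16.9], 82)]
side heat_sink [(np.float64(0.65), [295.9, 208.9, 17.8, 20.9], 229)]
side bridge [(np.float64(0.64), array([232., 298.]))]
side pocket [(np.float64(0.58), array([236., 294.]))]
side latch_post [(np.float64(0.69), array([260., 266.])), (np.float64(0.39), array([252., 276.]))]
side board [(np.float64(0.79), array([264., 254.])), (np.float64(0.6), array([322., 251.])), (np.float64(0.56), array([229., 346.]))]
side jig [(np.float64(0.76), array([252., 278.]))]
[[-0.881  0.294 -0.369  0.212]
 [-0.472 -0.564  0.677  0.774]
 [-0.009  0.771  0.636  0.956]
 [ 0.     0.     0.     1.   ]]
1.3 [ 5.09298339e-06 -1.64648597e-01  9.86352290e-01  1.42818058e-05] 0.0187
```

```bash
python3 - <<'E'
from h import *
a=cv2.imread('pics/top0.png')[160:280,140:350]
b=cv2.imread('pics/side0.png')[200:380,180:360]
cv2.imwrite('pics/t1.png',cv2.resize(a,(798,456),interpolation=cv2.INTER_CUBIC))
cv2.imwrite('pics/s1.png',cv2.resize(b,(600,600),interpolation=cv2.INTER_CUBIC))
for n,p,z in [('jig',(238,214),0),('bridge',(204,214),.026),('pocket',(212,213),.01),('post',(238,216),.031),('b1',(263,211),.01),('b2',(169,225),0),('b3',(292,257),0)]: print(n,ray('top',p,z))
for n,p,z in [('jig',(252,278),0),('bridge',(232,298),.026),('pocket',(236,294),.01),('post',(260,266),.031),('b1',(264,254),.01),('b2',(229,346),0),('b3',(322,251),0)]: print(n,ray('side',p,z))
E
```

```text
jig [[0.57839156 0.10343107 0.        ]]
bridge [[0.57223804 0.22126106 0.026     ]]
pocket [[0.57867373 0.19467299 0.01      ]]
post [[0.56683568 0.10274487 0.031     ]]
b1 [[0.58928858 0.01553317 0.01      ]]
b2 [[0.53439819 0.34553016 0.        ]]
b3 [[ 0.4303231  -0.08827285  0.        ]]
jig [[5.80492398e-01 1.14389861e-01 1.11022302e-16]]
bridge [[0.58607571 0.21808144 0.026     ]]
pocket [[0.58945969 0.19164137 0.01      ]]
post [[0.5687579  0.08638744 0.031     ]]
b1 [[0.58790747 0.02305602 0.01      ]]
b2 [[0.528729  0.3333724 0.       ]]
b3 [[ 0.43718738 -0.07935578  0.        ]]
```

View pics/t1.png

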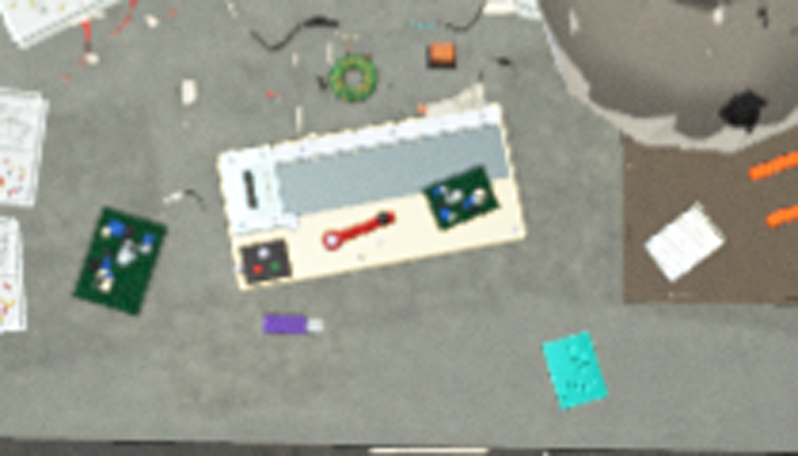

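View pics/s1.png

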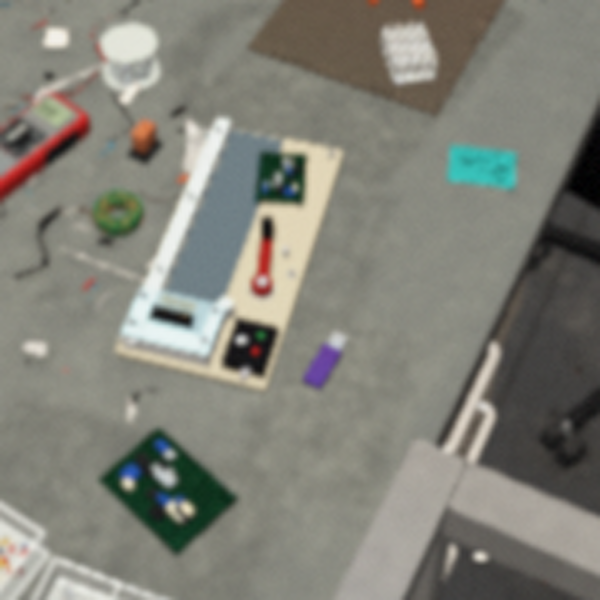

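The board to move is the small green one lying on the jig, at top (263,211). Two look-alikes stay put: the larger green board left of the jig at top (169,225), and the turquoise one at (292,257). The jig's bridge end is on the left, and the red latch is open with its post near (238,216). I'll go round the lamp and take a close look with the wrist camera.

Request:
servo_tool(
  xyz=[
    [22,36,10],
    [50,82,25],
    [80,130,40],
    [110,180,55],
    [140,230,70],
    [165,270,77],
    [177,295,77],
    [177,295,77],
  ],
  twist=[
    [0,0,0],
    [0,0,-2],
    [0,0,-4],
    [0,0,-6],
    [0,0,-8],
    [0,0,-8],
    [0,0,-8],
    [0,0,-8],
  ],
  grip=0.35,
)

```text
t: 2.3
tool_pos: [0.3807, -0.2948, 0.3]
eef_rot: [0.0, -0.097, 0.995, -0.0]
ft_force: [0.9, -0.8, -0.1]
grip_width: 0.031
grip_force: 0.0
```

Request:
servo_tool(
  xyz=[
    [0,40,0],
    [2,85,0],
    [5,130,0],
    [8,180,0],
    [10,230,0],
    [15,280,0],
    [30,330,0],
    [50,360,0],
  ],
  twist=[
    [0,0,0],
    [0,0,0],
    [0,0,0],
    [0,0,0],
    [0,0,0],
    [0,0,0],
    [0,0,0],
    [0,0,0],
  ],
)

```text
t: 3.3
tool_pos: [0.4304, 0.0651, 0.2999]
eef_rot: [0.0, -0.096, 0.995, 0.0]
ft_force: [0.1, -0.7, -0.3]
grip_width: 0.0307
grip_force: 0.0
```

```bash
python3 - <<'E'
from h import *
s=read_state();print(s['t'],s['tool_pos'],s['eef_rot'],s['joint_positions'])
save(capture('wrist'),'w0.png');M=wfc('wrist');print(np.round(M[1],3))
for q in ['jig','board','latch']:
    print(q,[(np.round(d['confidence'],2),d['rect'],int(d['pixels'].sum())) for d in outline_of('wrist',q)])
for q,z in [('bridge',.026),('pocket',.01),('latch_post',.031),('board',.01),('jig',0)]:
    print(q,[(np.round(d['confidence'],2),np.round(d['at']),ray('wrist',d['at'],z,M)) for d in spot_point('wrist',q)])
E
```

```text
3.3 [0.43035262 0.06506989 0.29993009] [ 4.74176583e-04 -9.60965671e-02  9.95371898e-01  9.55897893e-05] [ 5.26175751e-01 -1.80199734e-04 -2.86542283e-01  2.30966736e-04
 -1.28349252e+00 -1.90454723e+00]
[[-0.193 -0.94  -0.28   0.355]
 [ 0.981 -0.185 -0.055  0.052]
 [-0.001 -0.286  0.958  0.461]
 [ 0.     0.     0.     1.   ]]
jig [(np.float64(0.85), [172.8, 217.5, 182.2, 52.5], 5201)]
board [(np.float64(0.89), [399.3, 217.0, 46.4, 37.8], 912), (np.float64(0.77), [130.4, 111.6, 40.6, 50.6], 1408), (np.float64(0.53), [189.7, 237.4, 16.0, 24.1], 257)]
latch [(np.float64(0.58), [249.7, 239.5, 35.2, 20.9], 366)]
bridge []
pocket []
latch_post [(np.float64(0.69), array([256., 255.]), array([[0.57129015, 0.09277196, 0.031     ]]))]
board [(np.float64(0.86), array([413., 245.]), array([[0.52070404, 0.32835232, 0.01      ]])), (np.float64(0.64), array([150., 135.]), array([[ 0.43246596, -0.08097817,  0.01      ]])), (np.float64(0.63), array([208., 250.]), array([[0.58770023, 0.0227824 , 0.01      ]]))]
jig [(np.float64(0.58), array([262., 257.]), array([[0.58794396, 0.10647746, 0.        ]]))]
```

View pics/w0.png

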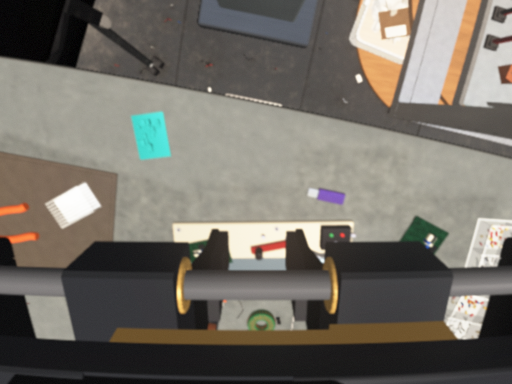

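Request:
servo_tool(
  xyz=[
    [15,10,-10],
    [40,20,-20],
    [70,30,-35],
    [100,45,-50],
    [130,60,-65],
    [160,65,-80],
    [180,65,-80],
    [180,65,-80],
  ],
  twist=[
    [0,0,0],
    [0,0,0],
    [0,0,0],
    [0,0,0],
    [0,0,0],
    [0,0,0],
    [0,0,0],
    [0,0,0],
  ],
)

```text
t: 4.75
tool_pos: [0.6112, 0.1289, 0.2173]
eef_rot: [-0.001, -0.095, 0.995, -0.0]
ft_force: [-0.6, 0.7, -0.2]
grip_width: 0.0301
grip_force: 0.0
```

```bash
python3 - <<'E'
from h import *
s=read_state();print(s['t'],s['tool_pos'],s['eef_rot'],s['joint_positions'])
im=capture('wrist');save(im,'w1.png');M=wfc('wrist')
for q in ['jig','board','latch']:
    print(q,[(np.round(d['confidence'],2),d['rect'],int(d['pixels'].sum())) for d in outline_of('wrist',q)])
for q,z in [('bridge',.026),('pocket',.01),('latch_post',.031),('board',.01),('jig',0)]:
    print(q,[(np.round(d['confidence'],2),np.round(d['at']),ray('wrist',d['at'],z,M)) for d in spot_point('wrist',q)])
cv2.imwrite('pics/w1z.png',cv2.resize(cv2.imread('pics/w1.png')[30:260,110:440],None,fx=2.4,fy=2.4,interpolation=cv2.INTER_CUBIC))
np.savez('w1.npz',im=im,T=M[1])
E
```

```text
4.75 [0.61119859 0.12893858 0.21732199] [-1.06900359e-03 -9.49927571e-02  9.95477297e-01 -4.29100854e-04] [ 4.66622405e-01  3.88750562e-01  7.84497687e-04  2.54329911e-05
 -1.18513396e+00 -1.84715579e+00]
jig [(np.float64(0.84), [116.3, 83.6, 248.7, 118.3], 24923), (np.float64(0.27), [219.0, 106.4, 68.0, 24.7], 868)]
board [(np.float64(0.94), [132.3, 104.4, 64.3, 49.8], 2291), (np.float64(0.79), [401.9, 80.6, 82.7, 92.9], 4040)]
latch [(np.float64(0.69), [216.9, 104.4, 68.3, 26.4], 878)]
bridge [(np.float64(0.81), array([334., 165.]), array([[0.58596151, 0.2101807 , 0.026     ]]))]
pocket [(np.float64(0.59), array([313., 161.]), array([[0.58876458, 0.18981525, 0.01      ]]))]
latch_post [(np.float64(0.62), array([230., 125.]), array([[0.56512953, 0.09143874, 0.031     ]]))]
board [(np.float64(0.68), array([168., 130.]), array([[0.58559486, 0.02354699, 0.01      ]])), (np.float64(0.66), array([443., 127.]), array([[0.5212452 , 0.32688068, 0.01      ]]))]
jig [(np.float64(0.73), array([245., 142.]), array([[0.58385033, 0.10986605, 0.        ]]))]
```

View pics/w1z.png

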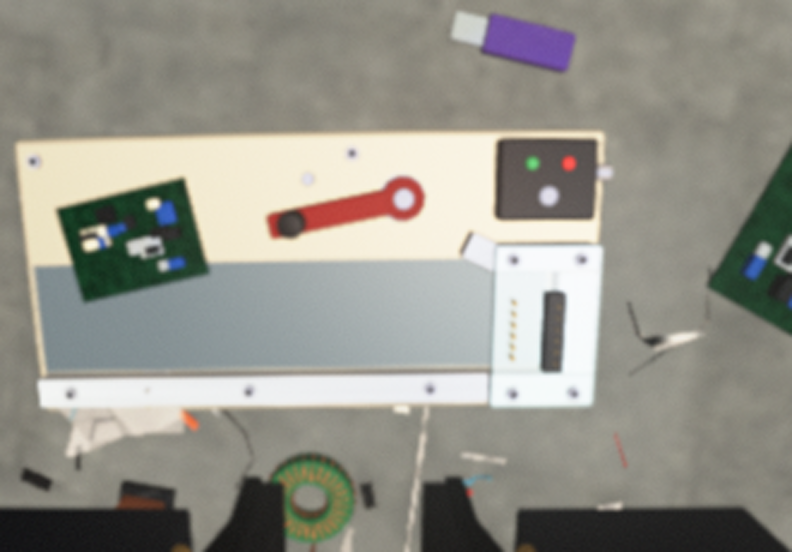

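```bash
python3 - <<'E'
from h import *
M=(camera_model('wrist'),np.load('w1.npz')['T'])
f=lambda L,z: ray('wrist',[(110+u/2.4,30+v/2.4) for u,v in L],z,M)[:,:2]
A,B=f([(17,142),(604,133)],.01)
C,D=f([(38,379),(490,374)],.022)
yaw=lambda a,b: np.arctan2(-(b-a)[0],(b-a)[1])
th=np.mean([yaw(A,B),yaw(C,D)]);print('len',np.hypot(*(B-A)),yaw(A,B),yaw(C,D))
ex=np.array([np.cos(th),np.sin(th)]);ey=np.array([-np.sin(th),np.cos(th)])
c1=(A+B)/2+65*ex/1e3; xr=np.mean([C@ex,D@ex])-.045
print('c near',c1,'x along ex: near',c1@ex,'rail',xr)
o=ex*(c1@ex+xr)/2+ey*(c1@ey);print('origin',o,'th',th)
J=lambda p:np.round(1e3*np.c_[(p-o)@ex,(p-o)@ey],1)
b=f([(58,210),(184,180),(209,271),(84,301)],.0205);print('board',J(b),J(b.mean(0)[None]),[np.hypot(*(b[i]-b[i-1])) for i in range(4)], 'ang',yaw(b[0],b[1])-th,yaw(b[3],b[2])-th)
print('latch hinge',J(f([(403,198)],.02)),'post top',J(f([(291,222)],.042)),'bridge', J(f([(498,246),(490,405),(602,246)],.032)))
np.savez('jig.npz',o=o,th=th)
E
```

```text
len 0.26613091812622564 0.20299072563552334 0.20256796358970516
c near [0.58804046 0.10526419] x along ex: near 0.5971912954710905 rail 0.5959227191439644
origin [0.58741917 0.10513645] th 0.20277934461261427
board [[ -33.8 -113. ]
 [ -45.5  -55. ]
 [  -5.1  -46.1]
 [   7.7 -105.1]] [[-19.2 -79.8]] [np.float64(0.04228474294766081), np.float64(0.05921887030064293), np.float64(0.041439819744937), np.float64(0.060362561819763794)] ang 0.19932139075194533 0.21336639903414878
latch hinge [[-36.3  41.8]] post top [[-27.9  -6.5]] bridge [[-16.   82.6]
 [ 56.5  81.6]
 [-15.9 128.5]]
```

The wrist view is sharp. It puts the jig at (0.587, 0.105) with yaw 0.203, and the board at jig (-19,-80), 0.2 rad askew. The latch is about 0.15 rad off open, and it isn't in the way. I'll go down on the near side of the board.

Request:
servo_tool(
  xyz=[
    [-20,0,-50],
    [-50,-10,-100],
    [-71,-50,-120],
    [-71,-90,-140],
    [-71,-117,-160],
    [-71,-117,-190],
    [-71,-117,-206],
    [-71,-117,-206],
  ],
  twist=[
    [0,0,0.7],
    [0,0,0.7],
    [0,0,0.7],
    [0,0,0.7],
    [0,0,0.7],
    [0,0,0.7],
    [0,0,0.7],
    [0,0,0.7],
  ],
)

```text
t: 6.2
tool_pos: [0.5385, 0.012, 0.0128]
eef_rot: [-0.001, -0.102, 0.995, -0.0]
ft_force: [0.2, 0.3, -0.3]
grip_width: 0.0301
grip_force: 0.0
```

```bash
cat >> h.py <<'E'
def js():
    d=np.load('jig.npz');o,th=d['o'],float(d['th']);s=read_state();p=s['tool_pos']
    ex=np.array([np.cos(th),np.sin(th)]);ey=np.array([-np.sin(th),np.cos(th)])
    w,x,y,z=s['eef_rot'];q=np.array(p[:2])-o;f=np.array(s['ft_force'])
    print('t',s['t'],'jig',np.round([1e3*q@ex,1e3*q@ey,1e3*p[2]],1),'tooly deg rel jig y',np.round(np.degrees(2*np.arctan2(y,x))-180-np.degrees(th),1),'F jig',np.round([f[:2]@ex,f[:2]@ey,f[2]],1),'j6',s['joint_positions'][5],'w',s['grip_width'])
E
python3 -c "
from h import *
js()"
```

```text
t 6.2 jig [-66.7 -81.4  12.8] tooly deg rel jig y 0.1 F jig [ 0.2  0.2 -0.3] j6 -1.6904495471207595 w 0.03010582483288058
```

Request:
servo_tool(
  xyz=[
    [8,1.6,1],
    [14,2.8,1],
    [20,4,1],
    [26,5.2,1],
    [32,6.4,1],
    [38,7.7,1],
    [44,9,1],
    [49,10,1],
  ],
  twist=[
    [0,0,0],
    [0,0,0],
    [0,0,0],
    [0,0,0],
    [0,0,0],
    [0,0,0],
    [0,0,0],
    [0,0,0],
  ],
)

```text
t: 7.2
tool_pos: [0.5884, 0.022, 0.0145]
eef_rot: [-0.0, -0.101, 0.995, -0.0]
ft_force: [-0.6, 0.1, 0.0]
grip_width: 0.0302
grip_force: 0.2
```

Request:
servo_tool(
  xyz=[
    [2,0.4,0],
    [4,0.8,0],
    [6,1.2,0],
    [7,1.4,0],
    [8,1.6,0],
    [9,1.8,0],
    [9,1.8,0],
    [9,1.8,0],
  ],
  twist=[
    [0,0,0],
    [0,0,0],
    [0,0,0],
    [0,0,0],
    [0,0,0],
    [0,0,0],
    [0,0,0],
    [0,0,0],
  ],
)

```text
t: 8.2
tool_pos: [0.5945, 0.0231, 0.0142]
eef_rot: [-0.003, -0.101, 0.995, -0.0]
ft_force: [-5.1, -0.6, 4.1]
grip_width: 0.0306
grip_force: 3.0
```

```bash
python3 -c "
from h import *
js()
save(capture('wrist'),'w2.png')
print([(d['confidence'],d['rect']) for d in outline_of('wrist','board')])
save(capture('top'),'t2.png');print([(d['confidence'],d['rect']) for d in outline_of('top','board')])"
```

```text
t 8.2 jig [ -9.6 -81.8  14.2] tooly deg rel jig y 0.0 F jig [-5.1  0.4  4.1] j6 -1.6777210920953036 w 0.03055576856177045
[(0.73, [209.2, 262.2, 91.0, 67.5]), (0.53, [368.8, 188.9, 139.1, 58.7])]
[(0.98, [161.7, 214.8, 23.7, 28.2]), (0.78, [280.9, 249.6, 19.2, 18.6])]
```

Request:
servo_tool(
  xyz=[
    [-8,-1.6,0],
    [-8,-1.6,20],
    [-8,-1.6,45],
    [0,-10,45],
    [10,-22,45],
    [20,-35,45],
    [30,-46,45],
    [39,-46,45],
  ],
  twist=[
    [0,0,0],
    [0,0,0],
    [0,0,10],
    [0,0,20],
    [0,0,30],
    [0,0,40],
    [0,0,50],
    [0,0,60],
  ],
  grip=0.115,
)

```text
t: 9.4
tool_pos: [0.6371, -0.0229, 0.0597]
eef_rot: [0.001, -0.587, 0.809, -0.001]
ft_force: [-0.3, -0.7, -0.0]
grip_width: 0.0099
grip_force: 0.0
```

Request:
servo_tool(
  xyz=[
    [0,-3,0],
    [0,-3,0],
    [0,-3,0],
    [0,-3,0],
    [0,-3,0],
    [0,-3,0],
    [0,-3,0],
    [0,-3,0],
  ],
  twist=[
    [0,0,10],
    [0,0,20],
    [0,0,30],
    [0,0,30],
    [0,0,30],
    [0,0,30],
    [0,0,30],
    [0,0,30],
  ],
)

```text
t: 10.4
tool_pos: [0.636, -0.0253, 0.0595]
eef_rot: [-0.0, 0.775, -0.632, -0.0]
ft_force: [0.9, -0.1, -0.1]
grip_width: 0.0098
grip_force: 0.0
```

```bash
python3 -c "
from h import *
js()
a=capture('wrist');b=capture('side');save(a,'w3.png');save(b,'s3.png')
z=cv2.resize(b[200:330,190:310],(554,600),interpolation=cv2.INTER_CUBIC);save(z,'s3z.png')
print(wfc('wrist')[1][:3,3])
o=outline_of('side','board');print([(d['confidence'],d['rect']) for d in o])"
```

```text
t 10.4 jig [  21.3 -137.6   59.5] tooly deg rel jig y -270.0 F jig [ 0.9 -0.3 -0.1] j6 -0.011020182896651775 w 0.009832796627884988
[ 0.65023527 -0.10167804  0.22107354]
[(0.9, [213.8, 328.0, 34.4, 37.8]), (0.65, [245.9, 241.1, 15.4, 16.2]), (0.64, [314.7, 244.6, 20.4, 12.3])]
```

View pics/w3.png

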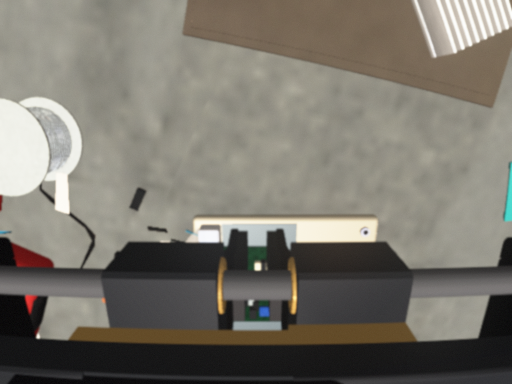

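The board is centred ahead of the fingers. Its rear edge shows at about (258,247), and the board looks square to the rail.

```bash
python3 -c "
from h import *
d=np.load('jig.npz');o,th=d['o'],float(d['th'])
p=ray('wrist',[(258,247),(300,247)],.021)[:,:2]-o
print(p@[np.cos(th),np.sin(th)],p@[-np.sin(th),np.cos(th)])
cv2.imwrite('pics/s3z.png',cv2.imread('pics/s3z.png'))
"
```

```text
[ 0.01900628 -0.00895146] [-0.11947006 -0.11944748]
```

View pics/s3z.png

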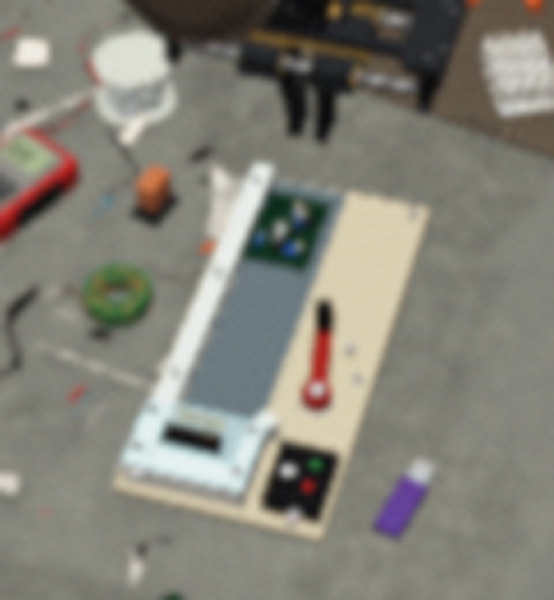

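Request:
servo_tool(
  xyz=[
    [-0.7,-4.2,-15],
    [-0.7,-4.2,-35],
    [-0.7,-4.2,-45],
    [-0.7,-4.2,-45],
    [-1.9,1.7,-45],
    [-3.1,7.6,-45],
    [-4.3,13.4,-45],
    [-5.5,19.3,-45],
  ],
  twist=[
    [0,0,0],
    [0,0,0],
    [0,0,0],
    [0,0,0],
    [0,0,0],
    [0,0,0],
    [0,0,0],
    [0,0,0],
  ],
)

```text
t: 11.55
tool_pos: [0.6306, -0.0054, 0.015]
eef_rot: [-0.0, 0.775, -0.632, 0.0]
ft_force: [-0.5, -0.1, 1.7]
grip_width: 0.0095
grip_force: 0.2
```

Request:
servo_tool(
  xyz=[
    [-1,6,0],
    [-2.1,12,0],
    [-3.1,18,0],
    [-4.1,24,0],
    [-5.2,30,0],
    [-6.3,36,0],
    [-7.4,42,0],
    [-8.5,48,0],
  ],
  twist=[
    [0,0,0],
    [0,0,0],
    [0,0,0],
    [0,0,0],
    [0,0,0],
    [0,0,0],
    [0,0,0],
    [0,0,0],
  ],
)

```text
t: 12.55
tool_pos: [0.6219, 0.0424, 0.0145]
eef_rot: [0.0, 0.775, -0.632, -0.0]
ft_force: [0.7, 0.4, -0.8]
grip_width: 0.0097
grip_force: 0.1
```

```bash
python3 -c "
from h import *
js()
b=capture('side');save(b,'s4.png');t=capture('top')
z=cv2.resize(b[200:330,190:310],(554,600),interpolation=cv2.INTER_CUBIC);save(z,'s4z.png')"
```

```text
t 12.55 jig [ 21.2 -68.4  14.5] tooly deg rel jig y -270.0 F jig [ 0.8  0.3 -0.8] j6 -0.12394981327641055 w 0.009734740890823164
```

View pics/s4z.png

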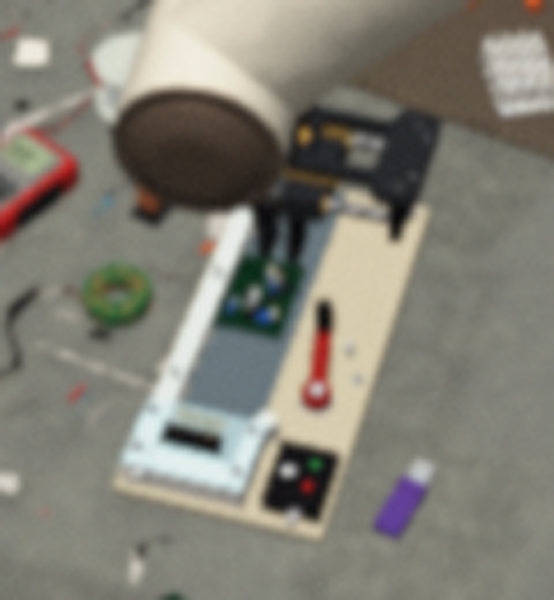

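The board is moving square along the rail, with its front edge near (250,330) in the crop. I'll keep pushing.

Request:
servo_tool(
  xyz=[
    [-1.3,7.4,0],
    [-2.6,14.8,0],
    [-4,22.2,0],
    [-5.3,29.6,0],
    [-6.6,37,0],
    [-7.9,44.3,0],
    [-9.2,51.7,0],
    [-10.6,59.1,0],
  ],
  twist=[
    [0,0,0],
    [0,0,0],
    [0,0,0],
    [0,0,0],
    [0,0,0],
    [0,0,0],
    [0,0,0],
    [0,0,0],
  ],
)

```text
t: 13.65
tool_pos: [0.6113, 0.1016, 0.0146]
eef_rot: [-0.0, 0.775, -0.632, 0.0]
ft_force: [0.1, -1.1, -0.2]
grip_width: 0.0096
grip_force: 0.2
```

Request:
servo_tool(
  xyz=[
    [-0.9,5,0],
    [-1.8,10,0],
    [-2.7,15,0],
    [-3.6,20,0],
    [-4.5,25,0],
    [-5.4,30,0],
    [-6.3,35,0],
    [-7.2,39.4,0],
  ],
  twist=[
    [0,0,0],
    [0,0,0],
    [0,0,0],
    [0,0,0],
    [0,0,0],
    [0,0,0],
    [0,0,0],
    [0,0,0],
  ],
)

```text
t: 14.65
tool_pos: [0.6042, 0.1409, 0.0146]
eef_rot: [-0.0, 0.775, -0.632, 0.0]
ft_force: [-0.2, -1.3, -0.3]
grip_width: 0.0099
grip_force: 0.1
```

```bash
python3 -c "
from h import *
js()"
```

```text
t 14.65 jig [23.6 31.6 14.6] tooly deg rel jig y -270.0 F jig [-0.5 -1.2 -0.3] j6 -0.28616735398844995 w 0.009924678686146084
```

Request:
servo_tool(
  xyz=[
    [-0.4,2,0],
    [-0.8,4,0],
    [-1.2,6,0],
    [-1.6,8,0],
    [-2,9.5,0],
    [-2.3,11,0],
    [-2.5,12,0],
    [-2.5,12,0],
  ],
  twist=[
    [0,0,0],
    [0,0,0],
    [0,0,0],
    [0,0,0],
    [0,0,0],
    [0,0,0],
    [0,0,0],
    [0,0,0],
  ],
)

```text
t: 15.65
tool_pos: [0.6026, 0.1475, 0.0148]
eef_rot: [0.003, 0.775, -0.632, 0.002]
ft_force: [6.4, -16.9, -0.5]
grip_width: 0.0103
grip_force: 8.9
```

```bash
python3 -c "
from h import *
js()"
```

```text
t 15.65 jig [23.4 38.4 14.8] tooly deg rel jig y -270.0 F jig [  2.8 -17.8  -0.5] j6 -0.3054391432669225 w 0.01027247130975528
```

It stopped hard with 18 N at y = 38.4, against an expected 40.5. I'll back off and look to see whether it's home.

Request:
servo_tool(
  xyz=[
    [2,-8,0],
    [2.5,-12,0],
    [2.5,-12,35],
    [5,-5,80],
    [12,20,115],
    [20,45,135],
    [30,70,135],
    [36,84,135],
  ],
  twist=[
    [0,0,0],
    [0,0,0],
    [0,0,0],
    [0,0,-10],
    [0,0,-20],
    [0,0,-30],
    [0,0,-40],
    [0,0,-45],
  ],
)

```text
t: 16.65
tool_pos: [0.6378, 0.2387, 0.1499]
eef_rot: [0.001, -0.474, 0.881, 0.0]
ft_force: [0.4, -1.3, -0.8]
grip_width: 0.0102
grip_force: 0.0
```

```bash
python3 -c "
from h import *
js()
a=capture('wrist');M=wfc('wrist');save(a,'w5.png');np.savez('w5.npz',T=M[1]);js()"
```

```text
t 16.65 jig [ 76.2 120.7 149.9] tooly deg rel jig y 44.9 F jig [ 0.2 -1.4 -0.8] j6 -1.178092215513534 w 0.010233160121913554
t 16.7 jig [ 77.  121.7 149.4] tooly deg rel jig y 44.9 F jig [2.  1.1 0. ] j6 -1.1797068792212442 w 0.010095914144811867
```

View pics/w5.png

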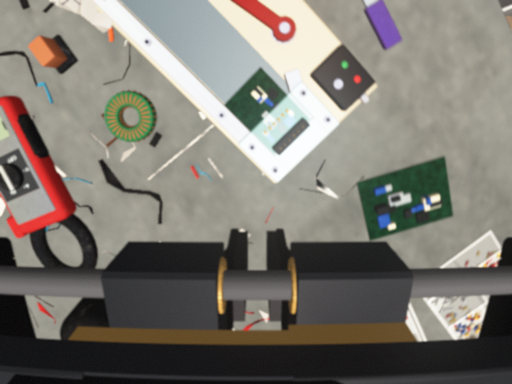

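The board is under the bridge, with its rear edge at roughly (225,100)-(262,68). I'll measure it in a zoomed crop.

```bash
python3 -c "
from h import *
im=cv2.imread('pics/w5.png')
cv2.imwrite('pics/w5z.png',cv2.resize(im[50:190,200:350],(600,560),interpolation=cv2.INTER_CUBIC))
M=(camera_model('wrist'),np.load('w5.npz')['T'])
d=np.load('jig.npz');o,th=d['o'],float(d['th']);R=np.array([[np.cos(th),-np.sin(th)],[np.sin(th),np.cos(th)]])
for n,P in [('rear home',[(45,50,21),(0,50,21)]),('bridge',[(45,82,32),(-15,82,32)]),('stop',[(45,130,32),(-15,130,32)])]:
  P=np.array(P)/1e3; W=np.c_[P[:,:2]@R.T+o,P[:,2]]; print(n,np.round((proj('wrist',W,M)-[200,50])*4))
"
```

```text
rear home [[ 90. 214.]
 [240.  57.]]
bridge [[196. 326.]
 [405. 115.]]
stop [[354. 484.]
 [562. 286.]]
```

View pics/w5z.png

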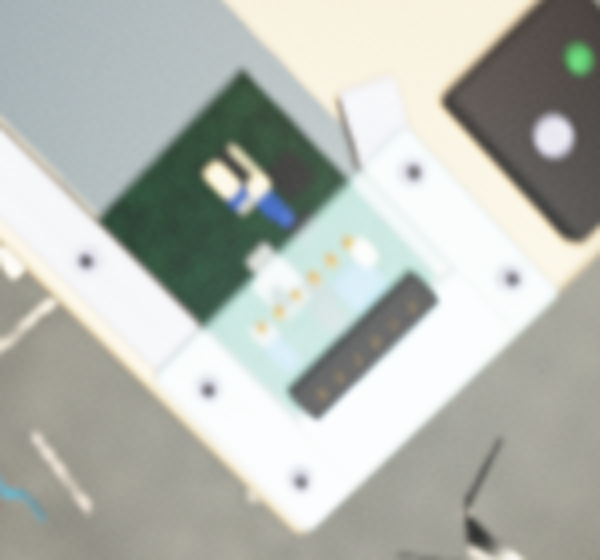

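Relative to the bridge, the rear edge is within about 0.5 mm of the home position, and the board's long side touches the rail, so it's home. Next is the latch: close the fingers and go down behind the post.

Request:
servo_tool(
  xyz=[
    [-12,-22,0],
    [-30,-55,-10],
    [-48,-90,-30],
    [-65,-120,-50],
    [-80,-148,-70],
    [-91,-169,-85],
    [-91,-169,-105],
    [-91,-169,-122],
  ],
  twist=[
    [0,0,0],
    [0,0,0],
    [0,0,0],
    [0,0,0],
    [0,0,0],
    [0,0,0],
    [0,0,0],
    [0,0,0],
  ],
  grip=0,
)

```text
t: 17.7
tool_pos: [0.5463, 0.0673, 0.0272]
eef_rot: [0.0, -0.475, 0.88, 0.0]
ft_force: [0.6, -0.9, -0.6]
grip_width: 0.0002
grip_force: 0.0
```

```bash
python3 -c "
from h import *
js()
d=np.load('jig.npz');th=float(d['th']);R=np.array([[np.cos(th),-np.sin(th)],[np.sin(th),np.cos(th)]])
n=np.array([1,1])/2**.5
c0=None
P=[np.array([-35,42.5])+50*np.array([np.sin(a),-np.cos(a)])-15.5*n for a in np.linspace(.14,1.6,16)]
s=np.array([-46,-25]) 
print(np.round((np.array(P)-s)@R.T,0).tolist()); print(np.round(P,0).tolist())"
```

```text
t 17.7 jig [-47.9 -28.8  27.2] tooly deg rel jig y 45.1 F jig [ 0.4 -1.  -0.6] j6 -0.9976048556247809 w 0.0002484573900955748
[[5.0, 8.0], [10.0, 10.0], [14.0, 12.0], [18.0, 15.0], [22.0, 18.0], [26.0, 22.0], [29.0, 25.0], [31.0, 29.0], [34.0, 34.0], [36.0, 38.0], [37.0, 43.0], [38.0, 48.0], [39.0, 52.0], [39.0, 57.0], [38.0, 62.0], [37.0, 67.0]]
[[-39.0, -18.0], [-34.0, -17.0], [-30.0, -16.0], [-25.0, -14.0], [-21.0, -12.0], [-17.0, -9.0], [-13.0, -6.0], [-9.0, -3.0], [-6.0, 1.0], [-3.0, 5.0], [-1.0, 9.0], [1.0, 14.0], [2.0, 19.0], [3.0, 23.0], [4.0, 28.0], [4.0, 33.0]]
```

Request:
servo_tool(
  xyz=[
    [6,12,0],
    [11,14,0],
    [15,16,0],
    [19,19,0],
    [23,22,0],
    [27,26,0],
    [30,29,0],
    [32,33,0],
  ],
  twist=[
    [0,0,0],
    [0,0,0],
    [0,0,0],
    [0,0,0],
    [0,0,0],
    [0,0,0],
    [0,0,0],
    [0,0,0],
  ],
)

```text
t: 18.7
tool_pos: [0.579, 0.1007, 0.0275]
eef_rot: [0.0, -0.474, 0.88, -0.0]
ft_force: [0.8, -1.0, 0.4]
grip_width: 0.0007
grip_force: 0.7
```

Request:
servo_tool(
  xyz=[
    [3,5,0],
    [5,9,0],
    [6,14,0],
    [7,19,0],
    [8,23,0],
    [8,28,0],
    [7,33,0],
    [6,37,0],
  ],
  twist=[
    [0,0,0],
    [0,0,0],
    [0,0,0],
    [0,0,0],
    [0,0,0],
    [0,0,0],
    [0,0,0],
    [0,0,0],
  ],
)

```text
t: 19.7
tool_pos: [0.5848, 0.138, 0.0276]
eef_rot: [0.0, -0.475, 0.88, -0.0]
ft_force: [0.3, -0.5, -0.8]
grip_width: 0.0006
grip_force: 0.4
```

```bash
python3 -c "
from h import *
js()
b=capture('side');save(cv2.resize(b[200:330,190:310],(554,600),interpolation=cv2.INTER_CUBIC),'s6z.png')"
```

```text
t 19.7 jig [ 4.  32.7 27.6] tooly deg rel jig y 45.0 F jig [ 0.2 -0.5 -0.8] j6 -1.082802091234319 w 0.0005765707017051419
```

View pics/s6z.png

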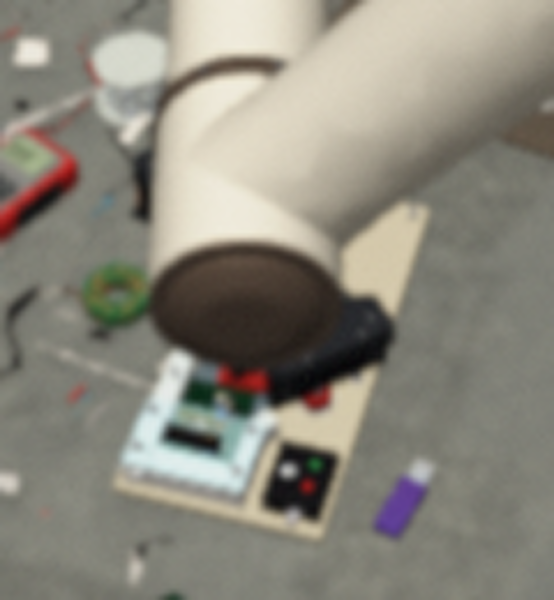

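The red latch arm now lies across behind the board, at about (245,378) in the crop. I'll give it a small final press, then back off and check.

Request:
servo_tool(
  xyz=[
    [-0.2,1,0],
    [-0.3,1.5,0],
    [-0.4,2,0],
    [-0.5,2.5,0],
    [-0.6,3,0],
    [-0.6,3,0],
    [-0.6,3,0],
    [-0.6,3,0],
  ],
  twist=[
    [0,0,0],
    [0,0,0],
    [0,0,0],
    [0,0,0],
    [0,0,0],
    [0,0,0],
    [0,0,0],
    [0,0,0],
  ],
)

```text
t: 20.75
tool_pos: [0.5844, 0.1386, 0.0277]
eef_rot: [-0.001, -0.474, 0.88, -0.001]
ft_force: [3.8, -8.2, -0.1]
grip_width: -0.0003
grip_force: 3.8
```

Request:
servo_tool(
  xyz=[
    [-5,-10,0],
    [-8,-16,10],
    [-8,-16,50],
    [0,0,90],
    [20,30,120],
    [35,65,123],
    [48,95,123],
    [53,100,123],
  ],
  twist=[
    [0,0,0],
    [0,0,0],
    [0,0,0],
    [0,0,0],
    [0,0,0],
    [0,0,0],
    [0,0,0],
    [0,0,0],
  ],
)

```text
t: 21.75
tool_pos: [0.6372, 0.2425, 0.151]
eef_rot: [0.0, -0.475, 0.88, 0.0]
ft_force: [-0.3, 0.6, 0.5]
grip_width: 0.0005
grip_force: 0.0
```

```bash
python3 -c "
from h import *
js()
a=capture('wrist');M=wfc('wrist');save(a,'w7.png')
d=np.load('jig.npz');o,th=d['o'],float(d['th']);R=np.array([[np.cos(th),-np.sin(th)],[np.sin(th),np.cos(th)]])
for n,P in [('rear home',[(45,50,21),(0,50,21)]),('bridge',[(45,82,32),(-15,82,32)]),('post shut top',[(15,42.5,42),(-35,42.5,20)])]:
  P=np.array(P)/1e3; W=np.c_[P[:,:2]@R.T+o,P[:,2]]; print(n,np.round((proj('wrist',W,M)-[180,20])*3.3))
save(cv2.resize(a[20:200,180:400],None,fx=3.3,fy=3.3,interpolation=cv2.INTER_CUBIC),'w7z.png')"
```

```text
t 21.75 jig [ 76.4 124.5 151. ] tooly deg rel jig y 45.2 F jig [-0.1  0.7  0.5] j6 -1.1796513947032383 w 0.0004988787583578467
rear home [[134. 271.]
 [258. 142.]]
bridge [[221. 363.]
 [393. 190.]]
post shut top [[190. 157.]
 [336.  17.]]
```

View pics/w7z.png

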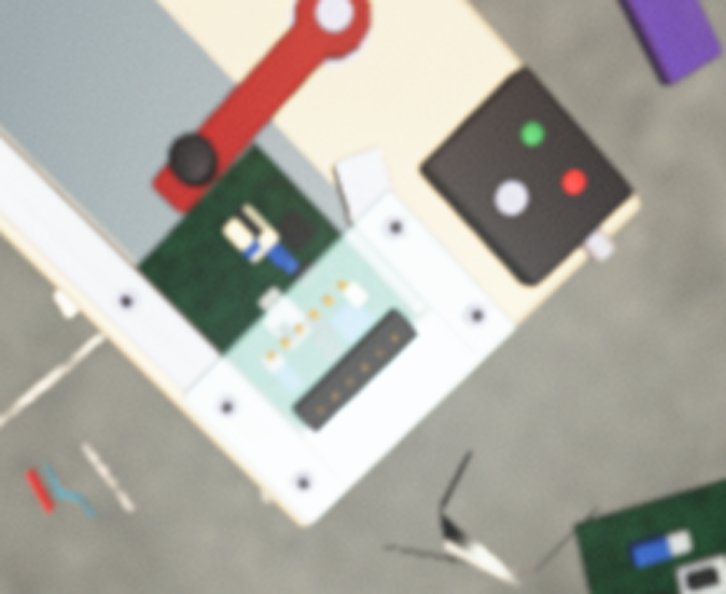

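The latch arm lies straight across behind the board. Its post is at (192,158), and the shut position predicts (190,157). The board is still against the rail and home, and the robot is touching nothing.

```bash
python3 -c "
from cell import *
print(sign_off())"
```

```text
the job is handed in; nothing more can be done
None
```

The board is home in the corner against the rail and end stop, the latch is shut behind it, the other things were left alone, and the job was handed in at about 22 s of the allowed 61 s.

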